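# Reset a tripped bench mill and hold its bayonet lid at jog

### The job

The bench mill has tripped: while its lid is still off, push the recessed reset button on its front fully in with the tip of the screwdriver (not with the gripper), then lay the screwdriver back down on the bench. Set the lid into the mouth with its lugs through the two notches and twist it clockwise, against its spring, to the jog dot, half way to where it would click locked, and never on to the click. Finish still gripping the lid and holding it seated at jog, since it springs back if let go; leave the other things where they are.

Things in the scene. Friction and masses are not known exactly. Their poses are not given: they have to be found in the camera images.
- mill: Bench mill, fast on the bench: grey base 128 x 128 x 54 mm high, on it a round bare-metal chamber 116 mm across with a flat rim top at 86 mm. Origin under its centre on the bench; x points from its front (reset button side, towards the robot) to its back, z up along the mouth's axis. A battery pack stands 15 mm out at the back; steel parts and a cutter lie inside the mouth.
- mouth (a point): Point on the mouth's axis at the height of the flat rim top, 86 mm above the mill's origin; axes as the mill's. The mouth is 76 mm across; its rim, 6 mm thick, has two notches 15 mm wide reaching 47 mm from the axis, at the front (mill -x) and the back (+x); under it runs a groove 11 mm high for the lid's lugs, with stops that let the lid turn clockwise only.
- jog_dot (a point): The raised dot on the rim top for jog, 54 mm from the axis, 0.65 rad clockwise (from above) from the front notch, just outside the lid's edge; a second dot likewise from the back notch. A raised bar marks each notch (insert); two bars at 1.64 rad mark locked. The grip bar and the ribs at its ends point at the marks.
- reset_button (a joint): Spring push button, 11 mm across, in the middle of the mill's front in a black round shroud (bore 15 mm, 23 mm outside) that stands 10 mm out from the face; the button's face lies 5 mm deep in it. Value: m pressed in, 0 = out, 0.004 = fully in (counts from 0.003); 1.5 N starts it, 4.1 N holds it fully in; it springs back out.
- reset_face (a point): Centre of the reset button's face: with the button out it lies 69 mm in front of the mill's axis (mill -x) and 30 mm above the bench. The button is pressed level, along the mill's +x axis.
- jog_ring (a joint): Spring ring in the mill's groove, pushed round by the lid's lugs. Value: rad turned clockwise seen from above, 0 at rest; equals the lid's angle from the notches less 0.06. Its spring turns the lid back with 0.16 N m at first, 0.22 at jog. The lock's spring pawls begin to resist at a lid angle of 1.2 rad (value 1.14; the click) and snap home at about 1.6.
- lid: Loose grey lid, 0.15 kg, right way up on the bench. Origin mid underside. Metal plug 72 mm across, 14 mm high; two lugs at its foot on lid +x and -x (10 mm wide, 6 high, reaching 44.5 mm from the axis); flange 100 mm across, z 14 to 20 mm. Half a turn is all the same. It enters with its x parallel to the mill's x; seated, its origin is 72 mm above the mill's; jog = 0.65 rad clockwise from there.
- lid_grip (a point): Point on the middle of the straight grip bar on the lid, in its upper part, 43 mm above the lid's origin. The bar runs along the lid's x axis: 72 mm long, 16 mm wide, from 20 (the top of the flange) to 50 mm above the lid's underside. Grip it across 16 mm (the lid's y axis). Axes as the lid's.
- driver: Green-handled screwdriver, 174 mm long, 0.1 kg, lying on the bench. Its blade points along its -y axis. Origin on its underside at mid length; its axis is 14.5 mm above. Handle 26 mm wide, 29 mm high, from y = -9 to +87 mm; bare round blade, 6 mm thick, from there to the tip at y = -87 mm. It does not roll.
- driver_tip (a point): Tip of the screwdriver's blade. Axes as the screwdriver's.
- driver_handle (a point): Point on the screwdriver's axis in the front half of the handle, 107 mm behind the tip: a good place to grip it, across 26 mm (the screwdriver's x axis).
- bead_jar: Bystander: jar with a red cap, 45 mm across, 106 mm high. Origin under its centre.
- wax_pot: Bystander: small pot with a red lid, 58 mm across, 50 mm high. Origin under its centre.
- washer_tin: Bystander: open metal tin of washers, 61 mm across, 24 mm high. Origin under its centre.
- tape_measure: Bystander: yellow tape measure, 35 x 89 mm, 62 mm high. Origin under its centre.
Mind the look-alikes: they are no part of the job. What is shaped like the lid but pink is not meant.

How it is judged:
By the outcome, as a careful person would: the job done as asked, in the order asked, and still so for the second after the job is handed in, while the arm keeps its last pose, push and grip.
It also fails if it takes over 72 s, if anything falls off the work surface, if the arm or the gripper's body presses on something with over 40 N, if the wrist force passes 120 N, or if a joint passes its speed limit or range.

### The arm

A 6-joint arm with a two-finger parallel gripper is mounted at the origin on a cart in front of the work surface, level with it; the furniture and walls round the work are solid. World frame = base frame: x ahead of the robot, y to its left, z up, the work surface at z = 0. Lengths are in mm, angles in rad, forces in N, time in s.
With the tool pointing down it reaches from about 350 to 875 mm from the base axis. Payload 4.2 kg.
Tool frame: the origin (TCP) lies between the finger pads; the fingertips stand 25 mm ahead of it and the grasp point (between the pads) lies 6 mm ahead of it; z points along the fingers, y is the line along which they close (so a half turn about z gives the same grasp; the last joint's range is limited). The gripper opens to 85 mm and grips with 20 to 120 N. Pads are 22 mm wide; open, the fingers measure 114 mm over their backs; the gripper's body (76 mm by 85 mm) begins 54 mm behind the grasp point. The pads swing forward as they close: fully open they stand 13 mm farther back than shut.
Start: joints at [1.445, 0.385, 0.008, 0, -1.194, -0.259], TCP at [234.575, 579.287, 256.312] pointing down, gripper open.
Joint ranges: [-3.14, 3.14], [-1.21, 2.06], [-1.07, 1.41], [-3.16, 2.05], [-2.99, -0.16], [-3.1, 3.1]. Speed limits (rad/s): [2.79, 2.79, 3.14, 3.14, 3.14, 3.14].

### API

Orientations are given as a unit quaternion [x, y, z, w].
In Python, from bench import arm gives the robot as it stands.
- The arm moves only by the shell command python3 -m pendant 'ROWS'. ROWS is JSON, a list of rows, each a list of 7 numbers: the shift along the tool's x, y, z in m, then the turn, a rotation vector about the tool's x, y, z in degrees, then the finger opening in m, from 0 to 0.0854. In form: [[x, y, z, wx, wy, wz, fingers], ...]. A call has 1 to 12 rows; each row shifts and turns the commanded pose from where the row before left it, along the tool's axes as they then stand; what a row does not reach is not made up. A row lasts 1/10 s, in which the tool goes at most 50 mm and 8.59 degrees, less where a joint would pass 70% of its speed; a pose out of reach is approached as far as the arm can. A call is refused whole if a number of a shift passes 0.05 or a number of a turn 8.59, either way. A call with a gripper value outside its range is refused whole. The fingers move at their own pace and stop on an object; the grip force is fixed at half the most. Time passes only in rows, so rows that do not move let the fingers close. It gives the time, the measured TCP pose, the force, the opening and the grip force at its end, in the units of the state.
- arm.read_state(): the state, without advancing time (a new reading comes with each control period).
- arm.get_image(name): name is "scene" or "side" or "wrist"; returns a dict with "image" (480x640x3 uint8, red, green, blue), "fx", "fy", "cx", "cy" (pixels), "xyz" and "rotation" of the camera in the world. Camera axes: x right, y down, z forward; pixel columns grow to the right and rows downward; lengths in mm; the calibration is good to about 2 mm. A picture is of the moment at which its call begins. There is no depth.
- arm.job_done(): hands the job in; it is judged then, once.
The state is a dict: "clock": time; "joints": joint angles; "joint_vel": joint speeds; "joint_efforts": joint torques, N m; "position": TCP position; "ee_rot": TCP orientation; "contact_force": force on the tool from outside, world axes, zero at the start; "wrist_torque": the same for the moment, N m; "gripper_width": finger opening in mm; "grasp_force": force on a finger pad.
Only numpy, scipy, OpenCV 4.12 (cv2) and the standard library are available. Lean on these libraries where they do the work, as an engineer would, in place of code of your own. Each camera call takes 0.05 s, during which the arm holds its last target. There are 200 camera calls.

## Working session

There is one attempt and no reset: what is moved stays moved. The work goes in short steps, Python scripts to look and compute and a shell command to move; the robot and the scene stay as the last step left them, time stands still between calls to the robot, and variables do not carry over. Pictures are saved under pics/ and viewed, at most 10 in all, crops included, and the job is handed in when it is done.

```bash
mkdir -p pics; ls; python3 - <<'E'
from bench import arm
import cv2,json
s=arm.read_state();print(s)
for n in("scene","side"):
    d=arm.get_image(n);cv2.imwrite(f"pics/{n}0.png",d["image"][:,:,::-1]);print(n,d["fx"],d["fy"],d["cx"],d["cy"],d["xyz"],d["rotation"])
E
```

```text
pics
{'clock': 0.0, 'joints': array([ 1.44458137e+00,  3.85575861e-01,  6.60932918e-03, -5.18794420e-04,
       -1.19400514e+00, -2.58599848e-01]), 'joint_vel': array([ 7.80477815e-04,  2.33432123e-04,  1.27088556e-03,  5.87159092e-04,
       -9.35668858e-05,  1.25861325e-03]), 'joint_efforts': array([ 3.89844281e-04, -3.92288983e+01,  1.88410825e+01,  4.18640390e+00,
       -4.60375857e-03,  5.37010351e-06]), 'position': array([234.39256237, 578.80190113, 255.200483  ]), 'ee_rot': array([ 9.81527816e-01, -1.91316242e-01, -1.68625356e-04,  1.10123887e-03]), 'contact_force': array([ 0.21886677,  0.27222133, -0.13602015]), 'wrist_torque': array([ 0.0021747 ,  0.04134414, -0.00466932]), 'grasp_force': 0.0, 'gripper_width': 85.44920589973759}
scene 518.6825673631463 518.6825673631463 315.46178140818904 236.38597511782092 [-316.94783799 -615.73881447  896.42855988] [ 0.80230664 -0.38817492  0.19412367 -0.40980517]
side 522.8404957153925 522.8404957153925 322.26456268036503 243.87524426732682 [  128.20182933 -1020.26665314   884.63751125] [ 0.86497454 -0.17520406  0.08095758 -0.46321533]
```

View pics/scene0.png

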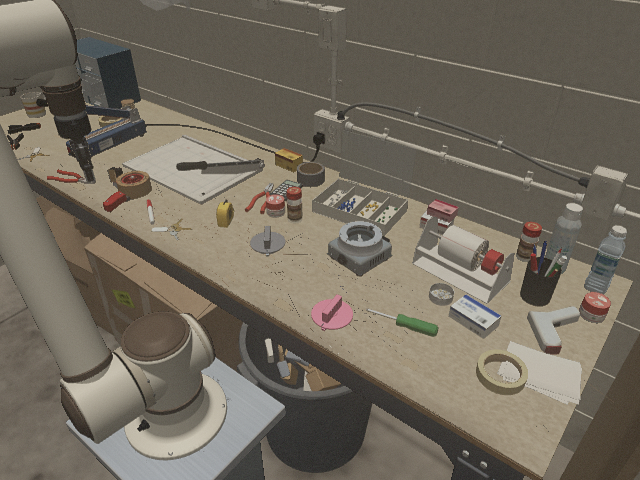

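View pics/side0.png

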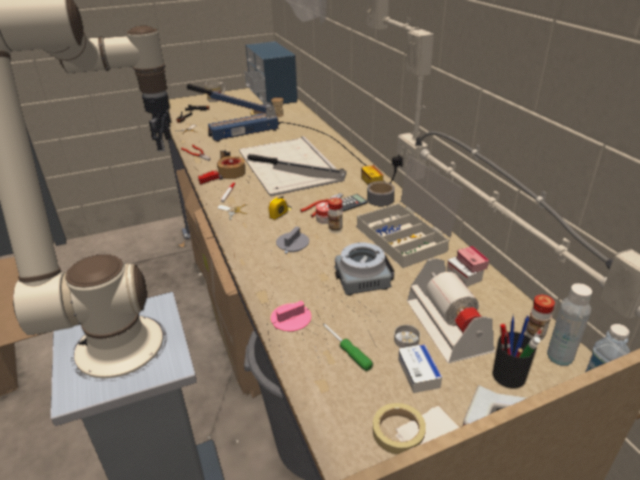

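Scene: grey lid at (267,241), mill at (361,245), pink decoy at (332,313), driver from tip (368,311) to handle end (437,328). The side view shows the same items: lid (292,241), mill (364,265), driver (327,327)–(368,362).

```bash
cat > h.py <<'E'
import numpy as np,cv2
from bench import arm
from scipy.spatial.transform import Rotation as R
def ray(d,uv):
    uv=np.atleast_2d(np.float64(uv));r=np.c_[(uv[:,0]-d["cx"])/d["fx"],(uv[:,1]-d["cy"])/d["fy"],np.ones(len(uv))]
    return R.from_quat(d["rotation"]).apply(r)
def cast(d,uv,z):
    r=ray(d,uv);c=np.array(d["xyz"]);return c+r*((z-c[2])/r[:,2])[:,None]
def proj(d,p):
    q=R.from_quat(d["rotation"]).inv().apply(np.atleast_2d(p)-d["xyz"]);return np.c_[d["fx"]*q[:,0]/q[:,2]+d["cx"],d["fy"]*q[:,1]/q[:,2]+d["cy"]]
def tri(a,ua,b,ub):
    ra,rb=ray(a,ua)[0],ray(b,ub)[0];A=[];y=[]
    M=np.zeros((3,3));v=np.zeros(3)
    for c,r in((a["xyz"],ra),(b["xyz"],rb)):
        r=r/np.linalg.norm(r);P=np.eye(3)-np.outer(r,r);M+=P;v+=P@c
    return np.linalg.solve(M,v)
def st():
    s=arm.read_state();r=R.from_quat(s["ee_rot"]);return s,np.array(s["position"]),r
def delta(p,rot):
    "tool-frame shift (mm) and rotvec deg from the measured pose to p, rot"
    s,p0,r0=st();return r0.inv().apply(np.array(p)-p0).round(1),(r0.inv()*rot).as_rotvec(degrees=True).round(2)
def down(yaw):
    "tool down with closing axis (tool y) at world angle yaw (rad)"
    y=np.array([np.cos(yaw),np.sin(yaw),0]);z=np.array([0,0,-1.]);x=np.cross(y,z);return R.from_matrix(np.c_[x,y,z])
def snap(n,f=None):
    d=arm.get_image(n)
    if f:cv2.imwrite("pics/"+f,d["image"][:,:,::-1])
    return d
E
python3 - <<'E'
from h import *
d=snap("scene");e=snap("side");w=snap("wrist","w0.png")
print(w["xyz"],w["rotation"],w["fx"]); s,p,r=st();print(s["clock"],p,"cam in tool",r.inv().apply(w["xyz"]-p),(r.inv()*R.from_quat(w["rotation"])).as_matrix().round(3))
for n,ua,ub in(("lid bar",(267,232),(292,234)),("mill rim",(361,235),(363,258)),("tip",(369,311),(326,326)),("hend",(436,328),(370,364)),("pink",(332,305),(291,311)),("TCP?",(88,180),(160,140))):
    print(n,tri(d,ua,e,ub).round(0),cast(d,ua,15 if n in("tip","hend") else 86 if "mill" in n else 40).round(0))
E
```

```text
[309.37301215 548.62696195 373.71360133] [-0.55155637  0.81860628  0.13296383 -0.08938655] 407.2924013723939
0.25 [234.48978004 579.10685863 255.79426855] cam in tool [  80.86195761    0.25881314 -117.91000137] [[-0.    -0.949 -0.316]
 [ 1.     0.    -0.001]
 [ 0.001 -0.316  0.949]]
lid bar [524. 237.  43.] [[531. 243.  40.]]
mill rim [643.  -1.  73.] [[629. -10.  86.]]
tip [ 475. -143.    8.] [[ 467. -149.   15.]]
hend [ 515. -302.   17.] [[ 516. -302.   15.]]
pink [409. -80.  34.] [[407. -82.  40.]]
TCP? [219. 548. 260.] [[383. 914.  40.]]
```

```bash
python3 - <<'E'
from h import *
print(delta([540,-60,330],down(np.radians(-164))))
E
```

```text
(array([523.1, 477.8, -73.7]), array([ 5.000e-02, -3.000e-02,  5.195e+01]))
```

```bash
python3 -m pendant '[[0.035,0.032,-0.005,0,0,0,0.085],[0.035,0.032,-0.005,0,0,0,0.085],[0.035,0.032,-0.005,0,0,0,0.085],[0.035,0.032,-0.005,0,0,0,0.085],[0.035,0.032,-0.005,0,0,0,0.085],[0.035,0.032,-0.005,0,0,0,0.085],[0.035,0.032,-0.005,0,0,0,0.085],[0.035,0.032,-0.005,0,0,0,0.085],[0.035,0.032,-0.005,0,0,0,0.085],[0.035,0.032,-0.005,0,0,0,0.085],[0.035,0.032,-0.005,0,0,0,0.085],[0.035,0.032,-0.005,0,0,0,0.085]]'
python3 -m pendant '[[0.035,0.032,-0.005,0,0,0,0.085],[0.035,0.032,-0.005,0,0,0,0.085],[0.033,0.03,-0.003,0,0,0,0.085],[0,0,0,0,0,8.5,0.085],[0,0,0,0,0,8.5,0.085],[0,0,0,0,0,8.5,0.085],[0,0,0,0,0,8.5,0.085],[0,0,0,0,0,8.5,0.085],[0,0,0,0,0,8.5,0.085],[0,0,0,0,0,0,0.085],[0,0,0,0,0,0,0.085]]'
python3 - <<'E'
from h import *
print(delta([540,-60,330],down(np.radians(-164))),st()[0]["joints"])
d=snap("wrist","w1.png")
E
```

```text
clock: 1.45
position: [480.1, 63.8, 316.8]
ee_rot: [0.982, -0.191, 0.0, -0.0]
contact_force: [1.4, 0.1, 0.1]
gripper_width: 85.3
grasp_force: 0.0
clock: 2.55
position: [539.8, -60.1, 329.2]
ee_rot: [0.805, -0.594, -0.0, 0.0]
contact_force: [-0.9, 0.1, 0.5]
gripper_width: 85.0
grasp_force: 0.0
(array([-0. , -0.2, -0.8]), array([0.01, 0.01, 1.13])) [ 1.87777134e-01  2.00579726e-01 -6.87028342e-02 -8.49761066e-05
 -1.30165650e+00  1.11238576e-01]
```

View pics/w1.png

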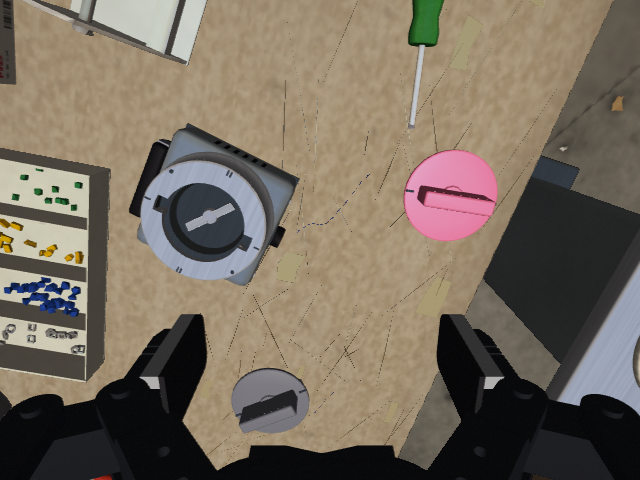

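Wrist view: mill rim centred near (204,217), front notch (246,242), back notch (160,202), reset shroud (278,237), lid (270,400), driver tip (411,126), pink decoy (450,196).

```bash
cat >> h.py <<'E'
def rect(d,cx,cy,z,half,s):
    "top-down rectified patch at height z: col=+world x, row=-world y, s px/mm"
    w=np.array([[cx-half,cy+half,z],[cx+half,cy+half,z],[cx+half,cy-half,z],[cx-half,cy-half,z]],float)
    n=2*half*s;H=cv2.getPerspectiveTransform(np.float32(proj(d,w)),np.float32([[0,0],[n,0],[n,n],[0,n]]))
    return cv2.warpPerspective(d["image"],H,(int(n),int(n)),flags=cv2.INTER_CUBIC)
E
python3 - <<'E'
from h import *
d=snap("wrist")
m=cast(d,[[204,217]],86)[0];l=cast(d,[[270,400]],20)[0];t=cast(d,[[411,126]],14.5)[0];print(m,l,t)
print("notch/shroud",cast(d,[[246,242],[160,202]],86),cast(d,[[280,237]],30))
a=rect(d,m[0],m[1],86,66,3);b=rect(d,l[0],l[1],20,66,3)
for n,i,(lo,hi),c in(("mill",a,(54,62),m),("mouth",a,(35,41),m),("lid",b,(46,54),l)):
    h=cv2.HoughCircles(cv2.medianBlur(cv2.cvtColor(i,cv2.COLOR_RGB2GRAY),3),cv2.HOUGH_GRADIENT,1,300,param1=120,param2=20,minRadius=lo*3,maxRadius=hi*3)
    if h is not None:
        x,y,r=h[0,0]/3;print(n,c[0]-66+x,c[1]+66-y,r)
cv2.imwrite("pics/rect.png",np.hstack([a,b])[:,:,::-1])
hsv=cv2.cvtColor(d["image"],cv2.COLOR_RGB2HSV)
g=cv2.inRange(hsv,(45,100,30),(75,255,255));g[:,:380]=0;g[120:]=0
ys,xs=np.where(g>0);p=cast(d,np.c_[xs,ys],14.5)[:,:2];c=p.mean(0);print("green",c,len(p),np.linalg.svd(p-c,full_matrices=False)[2][0])
E
```

```text
[636.86173297  -8.2989103   86.        ] [519.49205667 229.22581252  20.        ] [ 468.19402877 -140.59186284   14.5       ]
notch/shroud [[594.07966048   4.05459309  86.        ]
 [678.07380757 -10.43926957  86.        ]] [[565.08541167   9.65122916  30.        ]]
mill 636.028397088975 -1.7989103036797474 58.36667
mouth 636.3617329654398 -1.7989103036797474 38.133335
lid 518.9920566653552 230.39247664788104 50.36667
green [ 490.07850132 -233.60376323] 1300 [-0.1777368   0.98407806]
```

View pics/rect.png

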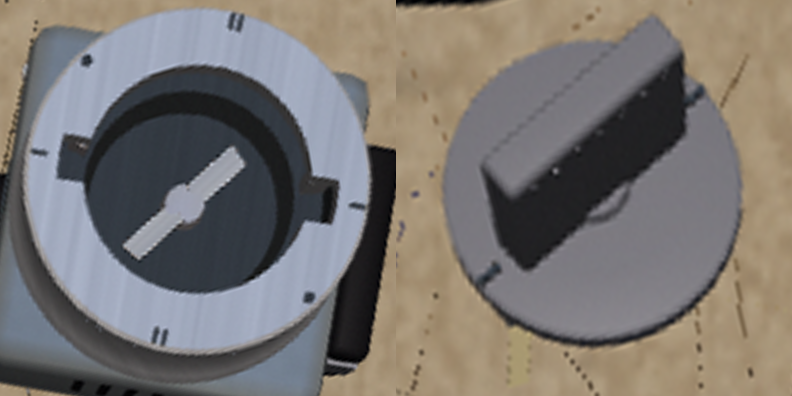

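Rectified mill and lid: insert bars at (38,152) and (357,206) put the mill at about (636.3,-1.9), yaw -9.6°. Jog dots (87,60) and (309,297) agree. Lid bar lies at about 41.7°, centre about (519,230).

```bash
python3 - <<'E'
from h import *
d=snap("scene");print(cast(d,[[441,300],[453,322],[470,297],[498,316]],0).round(0))
print(delta([493,-244,200],down(np.radians(-166.5))))
E
```

```text
[[ 624. -261.    0.]
 [ 573. -319.    0.]
 [ 679. -313.    0.]
 [ 658. -395.    0.]]
(array([162.1,  98.8, 129.3]), array([0.  , 0.  , 3.55]))
```

```bash
python3 -m pendant '[[0.0324,0.0198,0.0258,0,0,0,0.085],[0.0324,0.0198,0.0258,0,0,0,0.085],[0.0324,0.0198,0.0258,0,0,0,0.085],[0.0324,0.0198,0.0258,0,0,0,0.085],[0.0324,0.0198,0.0258,0,0,0,0.085],[0,0,0,0,0,3.5,0.05],[0,0,0,0,0,0,0.05],[0,0,0,0,0,0,0.05],[0,0,0,0,0,0,0.05]]'
python3 - <<'E'
from h import *
d=snap("wrist","w2.png")
hsv=cv2.cvtColor(d["image"],cv2.COLOR_RGB2HSV)
g=cv2.inRange(hsv,(45,100,20),(80,255,255))
n,lab,s,c=cv2.connectedComponentsWithStats(g);k=1+s[1:,4].argmax();print(s[k],c[k])
ys,xs=np.where(lab==k);p=cast(d,np.c_[xs,ys],14.5)[:,:2];rr=cv2.minAreaRect(np.float32(p));print(rr)
E
```

```text
clock: 3.6
position: [493.2, -243.4, 201.1]
ee_rot: [0.786, -0.618, 0.001, -0.0]
contact_force: [-0.1, 0.5, 0.1]
gripper_width: 50.2
grasp_force: 0.0
[ 304  122   39  131 4615] [322.34582882 184.86370531]
((496.2682800292969, -259.4314880371094), (28.027196884155273, 100.27055358886719), 12.80630874633789)
```

View pics/w2.png

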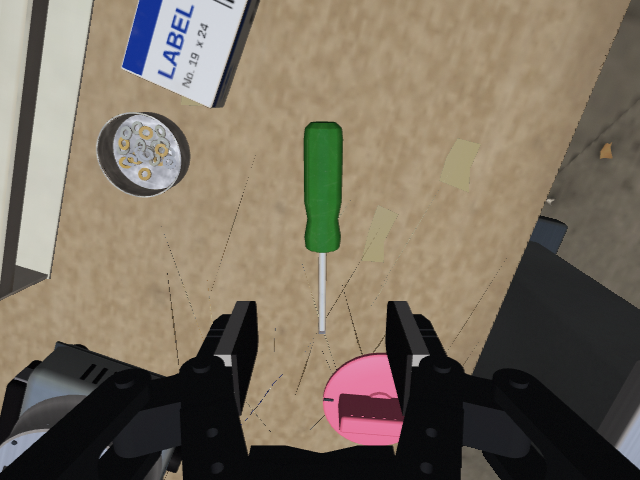

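Driver: green handle (304–343, 122–253), blade tip at (322,331). Its axis is square to the fingers, so it can be grasped straight down.

```bash
python3 - <<'E'
from h import *
d=snap("wrist");c=np.array([496.27,-259.43]);t=cast(d,[[322,331]],14.5)[0,:2];print("tip",t)
u=(t-c)/np.linalg.norm(t-c);print(np.linalg.norm(t-c),np.degrees(np.arctan2(*u[::-1])));g=t-107*u;print(g)
print(delta([*g,28],down(np.arctan2(u[1],u[0])+np.pi/2)))
E
```

```text
tip [ 467.7895431  -140.41757607]
122.3727644363962 103.45816149031404
[ 492.6922157  -244.47936971]
(array([  1. ,   0.9, 173.1]), array([-0.08, -0.04,  0.11]))
```

```bash
python3 -m pendant '[[0.001,0.001,0.04,0,0,0,0.05],[0,0,0.04,0,0,0,0.05],[0,0,0.04,0,0,0,0.05],[0,0,0.03,0,0,0,0.05],[0,0,0.015,0,0,0,0.05],[0,0,0.008,0,0,0,0.05],[0,0,0,0,0,0,0.05],[0,0,0,0,0,0,0.0],[0,0,0,0,0,0,0.0],[0,0,0,0,0,0,0.0],[0,0,0,0,0,0,0.0],[0,0,0,0,0,0,0.0]]'
```

```text
clock: 4.9
position: [492.9, -245.2, 28.8]
ee_rot: [0.785, -0.619, 0.001, -0.001]
contact_force: [0.2, 2.1, 6.5]
gripper_width: 24.8
grasp_force: 59.7
```

```bash
python3 -m pendant '[[0,0,-0.02,0,0,0,0],[0,0,-0.04,0,0,0,0],[0,0,-0.04,0,0,8,0],[0,0,0,0,0,8,0],[0,0,0,0,0,8,0],[0,0,0,0,0,8,0],[0,0,0,0,0,8,0],[0,0,0,0,0,8,0],[0,0,0,0,0,8,0],[0,0,0,0,0,8,0],[0,0,0,0,0,8,0],[0,0,0,0,0,8,0]]'
python3 -m pendant '[[0,0,0,0,0,8,0],[0,0,0,0,0,8,0],[0,0,0,0,0,8,0],[0,0,0,0,0,8,0],[0,0,0,0,0,0,0],[0,0,0,0,0,0,0]]'
python3 - <<'E'
from h import *
print(delta([423.3,34.4,120],down(np.radians(80.4))),st()[0]["joints"])
E
```

```text
clock: 6.1
position: [491.1, -245.0, 127.1]
ee_rot: [-0.2, 0.98, 0.0, -0.0]
contact_force: [-0.6, 0.5, -1.1]
gripper_width: 24.6
grasp_force: 59.1
clock: 6.7
position: [491.4, -245.1, 127.2]
ee_rot: [0.073, 0.997, 0.0, -0.0]
contact_force: [-0.3, 0.4, -2.0]
gripper_width: 24.7
grasp_force: 59.1
(array([108.2, 266.5,   7.3]), array([ 0.01, -0.02,  1.2 ])) [-1.67437011e-01  3.87329585e-01 -3.50506120e-01 -2.33402798e-04
 -8.33313647e-01 -1.54974442e+00]
```

```bash
python3 -m pendant '[[0.018,0.0444,0,0,0,0,0],[0.018,0.0444,0,0,0,0,0],[0.018,0.0444,0,0,0,0,0],[0.018,0.0444,0,0,0,0,0],[0.018,0.0444,0,0,0,0,0],[0.018,0.0444,0,0,0,0,0],[0,0,0,0,0,1.2,0],[0,0,0,0,0,0,0],[0,0,0,0,0,0,0]]'
python3 - <<'E'
from h import *
d=snap("wrist","w3.png");s,p,r=st();print(p,delta([423.3,34.4,44.3],down(np.radians(80.4))))
print("expected tip px",proj(d,p+r.apply([-107,0,14.3])),"reset",proj(d,[568.3,9.6,30]),"mouth",proj(d,[636.3,-1.9,86]))
E
```

```text
clock: 7.6
position: [424.5, 33.8, 127.3]
ee_rot: [0.085, 0.996, -0.0, -0.0]
contact_force: [-0.7, -1.2, -1.1]
gripper_width: 25.1
grasp_force: 59.5
[424.55847577  33.42576327 127.23517713] (array([ 1.4,  0.8, 82.9]), array([-0.01, -0.01, -0.19]))
expected tip px [[319.92693816 537.97248204]] reset [[321.57698065 454.23075083]] mouth [[321.99589593 620.12981053]]
```

View pics/w3.png

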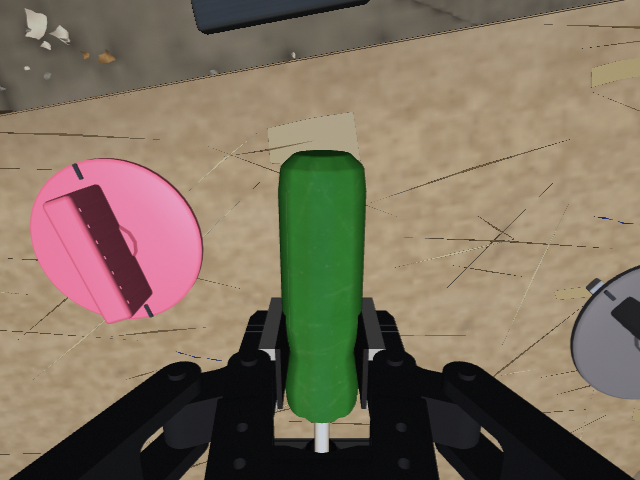

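Wrist view: handle is centred between the fingers (rows 150–422, columns 280–365), blade straight along column 321. I'll lower it to button height and check tip against shroud in the fixed cameras.

```bash
python3 - <<'E'
from h import *
d=snap("wrist");s,p,r=st();print("front/rear of handle in tool",r.inv().apply(cast(d,[[321,422]],p[2]-14.3)-p),r.inv().apply(cast(d,[[320,152]],p[2]-8)-p))
E
python3 -m pendant '[[0,0.001,0.03,0,0,0,0],[0,0,0.03,0,0,0,0],[0.001,0,0.023,0,0,0,0],[0,0,0,0,0,0,0],[0,0,0,0,0,0,0]]'
python3 - <<'E'
from h import *
s,p,r=st();print(delta([423.3,34.4,44.3],down(np.radians(80.4))));tip=p+r.apply([-107,0,14.3]);ims=[]
for n in("scene","side"):
    d=snap(n);q=proj(d,[tip,[568.3,9.6,30],[563.4,10.4,30]]);print(n,q.round(1).tolist());
    c=q[:2].mean(0).astype(int);x0,y0=c-[40,30];print("crop",x0,y0);ims.append(cv2.resize(d["image"][y0:y0+60,x0:x0+80],None,fx=5,fy=5,interpolation=cv2.INTER_CUBIC))
cv2.imwrite("pics/tip.png",np.hstack(ims)[:,:,::-1])
E
```

```text
front/rear of handle in tool [[-41.30409986   0.20157126  14.28823183]] [[67.07226566 -0.15325997  8.01907371]]
clock: 8.2
position: [424.1, 34.7, 44.4]
ee_rot: [0.086, 0.996, -0.0, -0.0]
contact_force: [0.2, -0.6, -0.8]
gripper_width: 24.8
grasp_force: 59.5
(array([ 0.7, -0.4,  0.1]), array([-0.04, -0.02, -0.22]))
scene [[330.3, 266.2], [341.1, 260.0], [339.8, 260.8]]
crop 295 233
side [[321.7, 277.3], [336.0, 275.1], [334.2, 275.4]]
crop 288 246
```

View pics/tip.png

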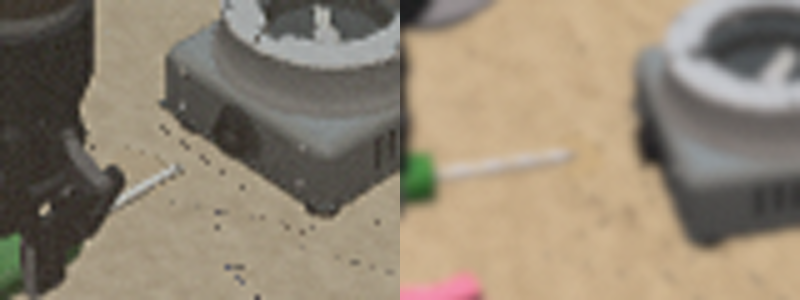

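Scene crop: tip at (180,168), as predicted; shroud blob centre about (236,128). Side crop: tip (570,154), also as predicted. I'll measure the shroud more precisely.

```bash
python3 - <<'E'
from h import *
d=snap("scene");c=np.array([636.3,-1.9]);u=np.array([np.cos(-.1676),np.sin(-.1676)]);v=np.array([-u[1],u[0]])
W=lambda a,b,z:[*(c+a*u+b*v),z]
g=cv2.cvtColor(d["image"],cv2.COLOR_RGB2GRAY)
roi=g[250:270,332:352];print(roi)
th=np.linspace(0,2*np.pi,60);P=proj(d,[W(-74,11.5*np.cos(t),30+11.5*np.sin(t)) for t in th]+[W(-64,11.5*np.cos(t),30+11.5*np.sin(t)) for t in th])
print("expected bbox",P.min(0),P.max(0))
ns=proj(d,[W(-54,0,86),W(54,0,86),W(-64,64,0),W(-64,-64,0),W(-64,-64,54)]);print("front bar,back bar, corners",ns.round(1).tolist())
cv2.imwrite("pics/sc.png",cv2.resize(d["image"][210:290,310:410],None,fx=7,fy=7,interpolation=cv2.INTER_CUBIC)[:,:,::-1])
E
```

```text
[[ 80  75  80  80  88  98 107 114 131 123 116 113 123 120 118 114 110 105
  106 104]
 [ 79  78  79  80  77  83  90 100 114 123 118 117 119 116 122 119 112 110
  111 106]
 [ 78  76  82  79  77  79  78  84 101 110 117 122 120 117 119 118 120 124
  119 112]
 [ 78  76  76  78  77  73  76  81  79  87 104 111 124 126 120 117 115 114
  119 122]
 [ 72  77  73  78  77  76  79  68  52  62  68  92 107 118 129 128 121 115
  115 121]
 [ 72  75  72  76  79  77  69  58  55  57  59  62  92 101 112 120 126 129
  127 121]
 [ 71  78  75  75  75  78  68  52  59  56  53  53  64  84  96 109 115 128
  129 131]
 [ 62  84  75  77  79  76  53  52  52  52  56  56  55  72  84  89  98 110
  120 128]
 [ 61  51  69  71  77  70  46  48  48  56  57  51  54  58  79  76  88  98
  105 115]
 [127  84  75  72  79  53  46  56  61  51  52  52  54  56  70  80  80  79
   89  97]
 [154 155 156 114  66  66  50  48  61  72  53  50  51  54  59  71  80  81
   78  87]
 [151 153 156 153 135  93  46  51  46  61  59  50  51  58  58  70  78  82
   80  79]
 [100 155 153 151 152 156 104  53  53  53  52  52  48  51  62  71  77  83
   80  82]
 [156 154 156 148 155 154 156 105  58  49  46  46  49  57  59  71  79  79
   79  79]
 [158 158 157 103 149 157 158 157 129  81  68  54  58  61  59  78  79  78
   81  76]
 [156 158 158 158  99 158 155 154 157 160 139  95  69  79  73  73  75  73
   77  76]
 [155 155 154 155 158 156 153 145 153 154 156 157 115  70  72  74  79  79
   76  79]
 [158 155 150 154 156 154 151  99 152 155 153 156 157 135  94  68  81  72
   75  72]
 [154 155 150 152 151 155 155 156 155 155 152 154 157 161 164 120  65  68
   72  74]
 [154 155 157 156 154 155 155 154 156 156 156 150 157 153 156 160 140  97
   66  83]]
expected bbox [336.78646857 255.26665111] [345.48593729 264.66866365]
front bar,back bar, corners [[345.7, 240.9], [373.9, 225.0], [326.1, 257.0], [359.2, 279.3], [360.1, 263.4]]
```

View pics/sc.png

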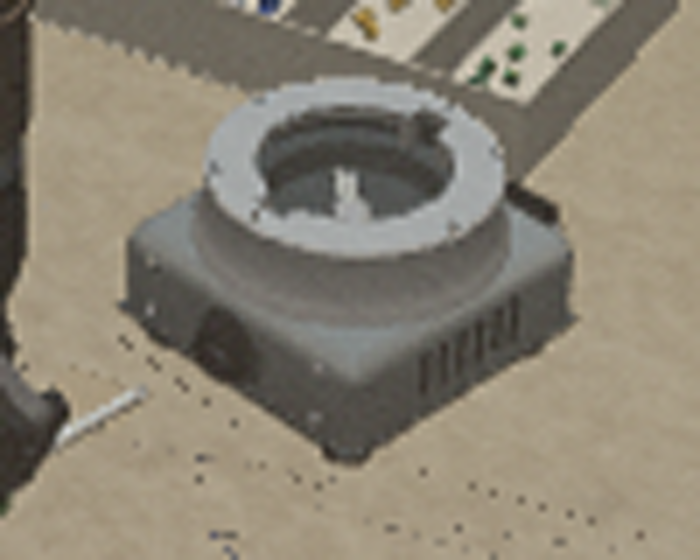

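```bash
python3 -m pendant '[[-0.015,0,-0.001,0,0,0,0],[-0.015,0,0,0,0,0,0],[-0.006,0,0,0,0,0,0],[0,0,0,0,0,0,0],[0,0,0,0,0,0,0]]'; python3 -m pendant '[[-0.002,0,0,0,0,0,0],[0,0,0,0,0,0,0],[0,0,0,0,0,0,0]]';python3 -m pendant '[[-0.002,0,0,0,0,0,0],[0,0,0,0,0,0,0],[0,0,0,0,0,0,0]]'
```

```text
clock: 8.85
position: [458.6, 29.3, 45.6]
ee_rot: [0.085, 0.996, 0.0, -0.0]
contact_force: [0.1, -0.0, -1.4]
gripper_width: 24.6
grasp_force: 59.5
clock: 9.15
position: [460.9, 29.1, 45.3]
ee_rot: [0.085, 0.996, -0.0, -0.0]
contact_force: [-0.1, 0.4, -0.6]
gripper_width: 25.1
grasp_force: 59.5
clock: 9.45
position: [462.6, 28.7, 45.2]
ee_rot: [0.085, 0.996, -0.0, -0.0]
contact_force: [-1.4, 1.1, -0.1]
gripper_width: 25.1
grasp_force: 59.6
```

```bash
for i in 1 2; do python3 -m pendant '[[-0.0015,0,0,0,0,0,0],[0,0,0,0,0,0,0],[0,0,0,0,0,0,0]]' | egrep 'pos|contact'; done;python3 -m pendant '[[-0.001,0,0,0,0,0,0],[0,0,0,0,0,0,0],[0,0,0,0,0,0,0]]' | egrep 'pos|contact'
```

```text
position: [464.2, 28.4, 45.2]
contact_force: [-2.0, 0.8, 0.1]
position: [465.6, 28.1, 45.2]
contact_force: [-3.7, 1.1, -0.4]
position: [466.7, 28.0, 45.2]
contact_force: [-3.5, 1.1, -0.6]
```

```bash
for i in 1 2; do python3 -m pendant '[[-0.001,0,0,0,0,0,0],[0,0,0,0,0,0,0],[0,0,0,0,0,0,0]]' | egrep 'pos|contact'; done
```

```text
position: [466.8, 27.7, 45.1]
contact_force: [-7.0, 2.9, -0.4]
position: [467.0, 27.5, 44.9]
contact_force: [-8.9, 4.5, 2.8]
```

Button bottomed (force climbing to about 9 N, position stalled). Retreating and returning the driver to its old place.

```bash
python3 -m pendant '[[0.02,0,0,0,0,0,0],[0.03,0,0,0,0,0,0],[0,0,-0.04,0,0,0,0],[0,0,-0.042,0,0,0,0],[-0.018,-0.0444,0,0,0,0,0],[-0.018,-0.0444,0,0,0,0,0],[-0.018,-0.0444,0,0,0,0,0],[-0.018,-0.0444,0,0,0,0,0],[-0.018,-0.0444,0,0,0,0,0],[-0.018,-0.0444,0,0,0,0,0],[0,0,0,0,0,-8,0],[0,0,0,0,0,-8,0]]'
python3 -m pendant '[[0,0,0,0,0,-8,0],[0,0,0,0,0,-8,0],[0,0,0,0,0,-8,0],[0,0,0,0,0,-8,0],[0,0,0,0,0,-8,0],[0,0,0,0,0,-8,0],[0,0,0,0,0,-8,0],[0,0,0,0,0,-8,0],[0,0,0,0,0,-8,0],[0,0,0,0,0,-8,0],[0,0,0,0,0,-8,0],[0,0,0,0,0,-8,0]]'
python3 - <<'E'
from h import *
print(delta([492.9,-245.2,29],down(np.radians(13.46+180))))
E
```

```text
clock: 12.15
position: [482.5, -247.2, 127.5]
ee_rot: [-0.056, 0.998, -0.001, 0.002]
contact_force: [-1.3, 0.0, -2.1]
gripper_width: 25.1
grasp_force: 59.7
clock: 13.35
position: [482.7, -245.4, 128.0]
ee_rot: [0.78, -0.625, 0.002, -0.001]
contact_force: [0.3, -1.0, -0.5]
gripper_width: 24.7
grasp_force: 59.7
(array([ 1.8, -9.6, 99. ]), array([-0.21, -0.14, -0.87]))
```

```bash
python3 -m pendant '[[0,-0.01,0.04,0.2,0.1,-0.8,0],[0,0,0.035,0,0,0,0],[0,0,0.015,0,0,0,0],[0,0,0.005,0,0,0,0],[0,0,0.002,0,0,0,0],[0,0,0,0,0,0,0]]'; python3 - <<'E'
from h import *
print(delta([492.9,-245.2,29],down(np.radians(13.46+180))))
E
```

```text
clock: 13.95
position: [492.3, -243.0, 31.2]
ee_rot: [0.783, -0.622, 0.003, -0.001]
contact_force: [-0.5, -0.9, -1.3]
gripper_width: 24.7
grasp_force: 59.8
(array([ 2.3, -0.1,  2.2]), array([-0.34, -0.18, -0.39]))
```

```bash
python3 -m pendant '[[0,0,0.001,-0.3,-0.2,0,0],[0,0,0.0015,0,0,0,0],[0,0,0,0,0,0,0]]';python3 -m pendant '[[0,0,0,0,0,0,0.03],[0,0,0,0,0,0,0.05],[0,0,0,0,0,0,0.05],[0,0,0,0,0,0,0.05],[0,0,-0.02,0,0,0,0.05],[0,0,-0.04,0,0,0,0.05],[0,0,-0.05,0,0,0,0.07],[0,0,-0.05,0,0,0,0.07],[0,0,0,0,0,0,0.07]]'
python3 - <<'E'
from h import *
d=snap("wrist");hsv=cv2.cvtColor(d["image"],cv2.COLOR_RGB2HSV)
n,lab,s,c=cv2.connectedComponentsWithStats(cv2.inRange(hsv,(45,100,20),(80,255,255)));k=1+s[1:,4].argmax()
ys,xs=np.where(lab==k);print(s[k],cv2.minAreaRect(np.float32(cast(d,np.c_[xs,ys],14.5)[:,:2])))
s,p,r=st();print(s["joints"],delta([519,230,250],down(np.radians(131.7-360))),delta([519,230,250],down(np.radians(131.7-180))))
E
```

```text
clock: 14.25
position: [492.1, -242.8, 28.9]
ee_rot: [0.783, -0.622, 0.0, -0.0]
contact_force: [0.3, -0.0, 2.7]
gripper_width: 25.2
grasp_force: 60.0
clock: 15.15
position: [495.5, -244.1, 195.8]
ee_rot: [0.783, -0.622, 0.006, -0.003]
contact_force: [1.0, 0.6, 0.6]
gripper_width: 70.1
grasp_force: 0.0
[ 311  130   38  131 4623] ((494.4155578613281, -257.10394287109375), (27.48967933654785, 99.61417388916016), 12.684749603271484)
[-1.63482196e-01  3.11818341e-01 -2.75004384e-01 -5.06031649e-04
 -9.77001834e-01  3.91924372e-01] (array([-455. , -132.4,  -58.2]), array([-0.41,  0.09, 61.37])) (array([-455. , -132.4,  -58.2]), array([-1.0000e-01, -4.7000e-01, -1.1863e+02]))
```

```bash
python3 -m pendant '[[-0.0414,-0.012,0,-0.4,0,0,0.07],[-0.0414,-0.012,0,0,0,0,0.07],[-0.0414,-0.012,0,0,0,0,0.07],[-0.0414,-0.012,0,0,0,0,0.07],[-0.0414,-0.012,0,0,0,0,0.07],[-0.0414,-0.012,0,0,0,0,0.07],[-0.0414,-0.012,0,0,0,0,0.07],[-0.0414,-0.012,0,0,0,0,0.07],[-0.0414,-0.012,0,0,0,0,0.07],[-0.0414,-0.012,0,0,0,0,0.07],[-0.0414,-0.012,0,0,0,0,0.07],[0,0,0,0,0,8.5,0.07]]'
python3 -m pendant '[[0,0,0,0,0,8.5,0.07],[0,0,0,0,0,8.5,0.07],[0,0,0,0,0,8.5,0.07],[0,0,0,0,0,8.5,0.07],[0,0,0,0,0,8.5,0.07],[0,0,0,0,0,8.5,0.07],[0,0,0,0,0,1.8,0.07],[0,0,0,0,0,0,0.07],[0,0,0,0,0,0,0.07]]'
python3 - <<'E'
from h import *
print(delta([519,230,200],down(np.radians(131.7))))
d=snap("wrist","w4.png")
print(proj(d,[519,230,20]))
b=rect(d,519,230,20,60,5)
h=cv2.HoughCircles(cv2.medianBlur(cv2.cvtColor(b,cv2.COLOR_RGB2GRAY),3),cv2.HOUGH_GRADIENT,1,500,param1=120,param2=20,minRadius=46*5,maxRadius=54*5)
x,y,r=h[0,0]/5;print(519-60+x,230+60-y,r);cv2.imwrite("pics/lid.png",b[:,:,::-1])
E
```

```text
clock: 16.4
position: [517.0, 234.9, 185.7]
ee_rot: [0.735, -0.678, -0.003, 0.004]
contact_force: [-0.2, -0.5, -0.1]
gripper_width: 70.2
grasp_force: 0.0
clock: 17.3
position: [516.7, 230.4, 186.5]
ee_rot: [-0.357, 0.934, 0.001, -0.005]
contact_force: [-0.3, -0.3, -0.4]
gripper_width: 70.1
grasp_force: 0.0
(array([ -1.3,  -1.7, -13.6]), array([ 0.34, -0.51,  0.09]))
[[316.70411792 222.59550411]]
518.3 231.7 49.879997
```

View pics/lid.png

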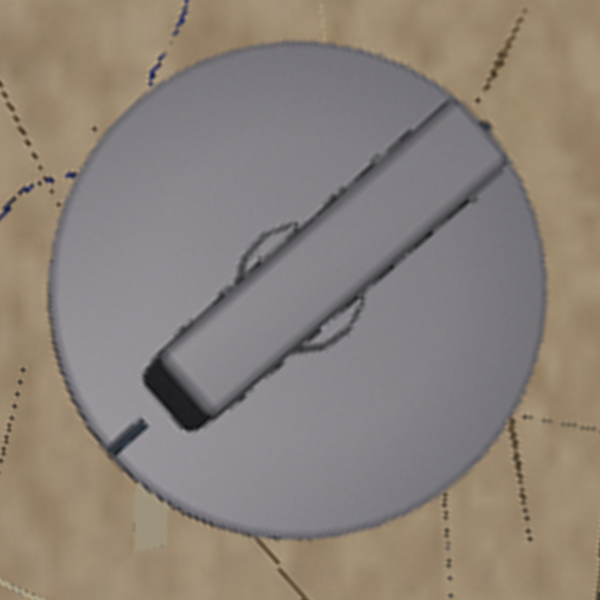

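Rectified lid: centre at pixel (296.5,291.5), giving (518.3,231.7); both bar edges and the rib (128,437) agree on 40.8°.

```bash
python3 -m pendant '[[-0.001,-0.001,0,0.35,-0.5,0.9,0.06],[0,0,0,0,0,0,0.06],[0,0,0,0,0,0,0.06]]' | grep pos; python3 - <<'E'
from h import *
print(delta([518.3,231.7,49.5],down(np.radians(130.8))))
E
```

```text
position: [518.5, 230.6, 187.5]
(array([ -0.3,   1. , 138. ]), array([-0.03,  0.11,  0.06]))
```

```bash
python3 -m pendant '[[0,0.001,0.04,0,0,0,0.06],[0,0,0.04,0,0,0,0.06],[0,0,0.035,0,0,0,0.06],[0,0,0.016,0,0,0,0.06],[0,0,0.007,0,0,0,0.06],[0,0,0,0,0,0,0],[0,0,0,0,0,0,0],[0,0,0,0,0,0,0],[0,0,0,0,0,0,0],[0,0,0,0,0,0,0]]'; python3 - <<'E'
from h import *
print(delta([518.3,231.7,49.5],down(np.radians(130.8))))
E
```

```text
clock: 18.65
position: [519.0, 232.1, 51.1]
ee_rot: [-0.349, 0.937, 0.001, 0.003]
contact_force: [-1.4, 0.1, 5.9]
gripper_width: 14.7
grasp_force: 60.1
(array([0.8, 0.2, 1.6]), array([-0.05,  0.29,  0.08]))
```

```bash
python3 -m pendant '[[0,0,-0.02,0,0,0,0],[0,0,-0.03,0,0,0,0],[0,0,-0.04,0,0,0,0],[0,0,-0.04,0,0,0,0],[0,0,0,0,0,8.4,0],[0,0,0,0,0,8.4,0],[0,0,0,0,0,8.4,0],[0,0,0,0,0,8.4,0],[0,0,0,0,0,8.4,0],[0,0,0,0,0,8.4,0],[0,0,0,0,0,0,0],[0,0,0,0,0,0,0]]'; python3 - <<'E'
from h import *
print(delta([636.3,-1.9,160],down(np.radians(80.4))))
E
```

```text
clock: 19.85
position: [517.5, 231.2, 179.1]
ee_rot: [0.082, 0.997, 0.0, 0.0]
contact_force: [0.2, -0.3, -1.6]
gripper_width: 14.8
grasp_force: 59.0
(array([-155.2, -210.6,   19.1]), array([0.04, 0.04, 0.22]))
```

```bash
python3 -m pendant '[[-0.026,-0.0351,0,0,0,0,0],[-0.026,-0.0351,0,0,0,0,0],[-0.026,-0.0351,0,0,0,0,0],[-0.026,-0.0351,0,0,0,0,0],[-0.026,-0.0351,0,0,0,0,0],[-0.026,-0.0351,0,0,0,0.2,0],[0,0,0,0,0,0,0],[0,0,0,0,0,0,0],[0,0,0,0,0,0,0]]'; python3 - <<'E'
from h import *
print(delta([636.3,-1.9,140],down(np.radians(80.4))))
d=snap("scene");e=snap("side")
ims=[cv2.resize(i["image"][y:y+80,x:x+80],None,fx=5,fy=5,interpolation=cv2.INTER_CUBIC) for i,x,y in((d,320,190),(e,325,210))]
cv2.imwrite("pics/ins.png",np.hstack(ims)[:,:,::-1])
E
```

```text
clock: 20.75
position: [636.3, -1.6, 179.2]
ee_rot: [0.084, 0.996, 0.001, 0.0]
contact_force: [0.2, 0.4, -1.3]
gripper_width: 14.3
grasp_force: 59.2
(array([-0. , -0.3, 39.2]), array([ 0.06,  0.04, -0.06]))
```

View pics/ins.png

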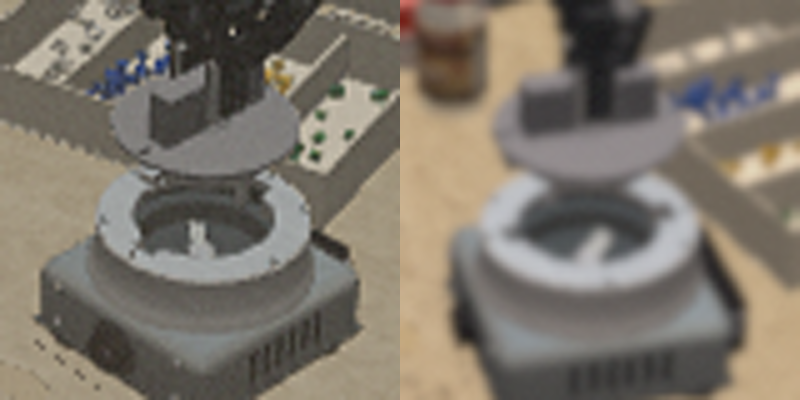

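The lid hangs level and centred above the mouth in both crops, its bar in line with the front notch. Lowering with force checks.

```bash
python3 -m pendant '[[0,0,0.025,0,0,0,0],[0,0,0.015,0,0,0,0],[0,0,0,0,0,0,0]]'|egrep 'pos|cont'; python3 -m pendant '[[0,0,0.003,0,0,0,0],[0,0,0,0,0,0,0]]'|egrep 'pos|cont';python3 -m pendant '[[0,0,0.003,0,0,0,0],[0,0,0,0,0,0,0]]'|egrep 'pos|cont'
```

```text
position: [635.5, -1.1, 137.4]
contact_force: [0.1, -0.3, -1.5]
position: [637.1, -1.6, 137.3]
contact_force: [0.2, -0.1, -1.2]
position: [636.9, -2.1, 133.8]
contact_force: [-0.4, -0.5, -2.1]
```

```bash
for i in 1 2; do python3 -m pendant '[[0,0,0.004,0,0,0,0],[0,0,0,0,0,0,0]]'|egrep 'pos|cont';done; for i in 1 2; do python3 -m pendant '[[0,0,0.002,0,0,0,0],[0,0,0,0,0,0,0]]'|egrep 'pos|cont'; done
```

```text
position: [636.5, -2.2, 129.0]
contact_force: [0.4, 0.9, -2.3]
position: [636.5, -2.3, 124.8]
contact_force: [-0.7, -0.0, -1.3]
position: [637.0, -2.1, 123.4]
contact_force: [-0.1, -0.1, -2.0]
position: [637.1, -2.2, 123.1]
contact_force: [-2.4, 0.5, 4.4]
```

```bash
python3 -m pendant '[[0,0,0,0,0,4,0],[0,0,0,0,0,4,0],[0,0,0,0,0,4,0],[0,0,0,0,0,4,0],[0,0,0,0,0,0,0]]'; python3 -m pendant '[[0,0,0,0,0,4,0],[0,0,0,0,0,4,0],[0,0,0,0,0,4,0],[0,0,0,0,0,3,0],[0,0,0,0,0,0,0],[0,0,0,0,0,0,0]]'
python3 - <<'E'
from h import *
s,p,r=st();print(delta([636.3,-1.9,123],down(np.radians(80.4-37.24))),s["wrist_torque"],s["joints"])
E
```

```text
clock: 22.85
position: [637.3, -2.8, 123.1]
ee_rot: [0.222, 0.975, 0.0, 0.002]
contact_force: [-2.3, -3.0, 5.7]
gripper_width: 14.8
grasp_force: 60.3
clock: 23.45
position: [637.3, -2.8, 123.2]
ee_rot: [0.347, 0.938, 0.0, 0.001]
contact_force: [-2.0, -3.0, 5.9]
gripper_width: 14.7
grasp_force: 60.3
(array([1.4, 0. , 0.2]), array([0.11, 0.14, 6.22])) [-0.81985772  0.53949574  0.01927695] [ 2.49490177e-01  5.19170963e-01 -1.31138966e-01  1.35335102e-03
 -9.17644422e-01 -2.53010462e+00]
```

```bash
python3 - <<'E'
from h import *
c=np.array([636.5,-2.0]);d=snap("wrist","w5.png");s,p,r=st();print(s["wrist_torque"],s["contact_force"])
def W(rad,ang,z): return [c[0]+rad*np.cos(ang),c[1]+rad*np.sin(ang),z]
f=np.pi-.1676
for n,ra,a,z in(("dot",54,f-.65,86),("insert",54,f,86),("locked",54,f-1.64,86),("rib at tool angle",47,f-.541,92)): print(n,proj(d,W(ra,a,z)).round(1))
# polar strips around the axis: angle from the front notch, clockwise degrees
g=cv2.cvtColor(d["image"],cv2.COLOR_RGB2GRAY)
A=np.arange(-10,100,0.5)
def strip(rs,z):
    pts=np.array([[W(x,f-np.radians(a),z) for a in A] for x in rs]);q=proj(d,pts.reshape(-1,3)).astype(np.float32).reshape(len(rs),len(A),2)
    v=cv2.remap(g,q[...,0],q[...,1],cv2.INTER_LINEAR,borderValue=255);return v
for nm,rs,z in(("rim",np.arange(52.5,56,.5),86.5),("ribs",np.arange(41,49,.5),92)):
    m=strip(rs,z).mean(0);print(nm);print([(float(a),int(x)) for a,x in zip(A,m)])
E
```

```text
[-0.8493282   0.56564961  0.04971106] [-2.48471967 -2.43250451  6.01379063]
dot [[337.1 175. ]]
insert [[250.  194.1]]
locked [[440.4 246.5]]
rib at tool angle [[321.8 195.7]]
rim
[(-10.0, 179), (-9.5, 179), (-9.0, 179), (-8.5, 180), (-8.0, 180), (-7.5, 180), (-7.0, 180), (-6.5, 180), (-6.0, 180), (-5.5, 180), (-5.0, 180), (-4.5, 180), (-4.0, 180), (-3.5, 180), (-3.0, 180), (-2.5, 180), (-2.0, 180), (-1.5, 150), (-1.0, 67), (-0.5, 60), (0.0, 65), (0.5, 128), (1.0, 180), (1.5, 180), (2.0, 180), (2.5, 180), (3.0, 180), (3.5, 181), (4.0, 180), (4.5, 180), (5.0, 180), (5.5, 180), (6.0, 180), (6.5, 180), (7.0, 180), (7.5, 180), (8.0, 180), (8.5, 180), (9.0, 179), (9.5, 179), (10.0, 179), (10.5, 179), (11.0, 179), (11.5, 178), (12.0, 178), (12.5, 179), (13.0, 178), (13.5, 179), (14.0, 178), (14.5, 179), (15.0, 178), (15.5, 178), (16.0, 178), (16.5, 179), (17.0, 179), (17.5, 179), (18.0, 179), (18.5, 179), (19.0, 179), (19.5, 179), (20.0, 179), (20.5, 179), (21.0, 179), (21.5, 180), (22.0, 180), (22.5, 180), (23.0, 181), (23.5, 181), (24.0, 181), (24.5, 181), (25.0, 181), (25.5, 181), (26.0
[... 4046 characters left out ...]
73.0, 143), (73.5, 143), (74.0, 143), (74.5, 143), (75.0, 142), (75.5, 142), (76.0, 142), (76.5, 141), (77.0, 141), (77.5, 141), (78.0, 141), (78.5, 140), (79.0, 140), (79.5, 140), (80.0, 139), (80.5, 139), (81.0, 139), (81.5, 138), (82.0, 138), (82.5, 138), (83.0, 138), (83.5, 137), (84.0, 138), (84.5, 137), (85.0, 137), (85.5, 137), (86.0, 136), (86.5, 137), (87.0, 136), (87.5, 136), (88.0, 135), (88.5, 135), (89.0, 135), (89.5, 135), (90.0, 135), (90.5, 135), (91.0, 134), (91.5, 134), (92.0, 134), (92.5, 134), (93.0, 134), (93.5, 133), (94.0, 133), (94.5, 133), (95.0, 133), (95.5, 133), (96.0, 133), (96.5, 133), (97.0, 132), (97.5, 132), (98.0, 132), (98.5, 132), (99.0, 132), (99.5, 132)]
```

Numeric scan: insert mark at -0.4°, jog dot at 37.0°, lid rib at 30.7°. So the lid follows the tool and needs 6.3° more.

```bash
python3 -m pendant '[[0,0,0,0,0,3.3,0],[0,0,0,0,0,3,0],[0,0,0,0,0,0,0],[0,0,0,0,0,0,0],[0,0,0,0,0,0,0]]'
cat > chk.py <<'E'
from h import *
c=np.array([636.5,-2.0]);d=snap("wrist");f=np.pi-.1676;g=cv2.cvtColor(d["image"],cv2.COLOR_RGB2GRAY).astype(np.float32);A=np.arange(-5,60,0.25)
def dark(rs,z,lo,hi):
    a=f-np.radians(A);q=proj(d,np.array([[c[0]+x*np.cos(t),c[1]+x*np.sin(t),z] for x in rs for t in a])).astype(np.float32).reshape(len(rs),-1,2)
    m=cv2.remap(g,q[...,0],q[...,1],cv2.INTER_LINEAR).mean(0);k=(A>lo)&(A<hi);w=np.clip(m[k].max()-40-m[k],0,None);return (A[k]*w).sum()/w.sum()
print("insert",dark(np.arange(52.5,56,.5),86.5,-5,5),"dot",dark(np.arange(52.5,56,.5),86.5,32,42),"rib",dark(np.arange(41,49,.5),92,25,50))
s,p,r=st();print(delta([636.3,-1.9,123],down(np.radians(80.4-37.24))),s["contact_force"],s["wrist_torque"],s["joint_vel"].round(3))
E
python3 chk.py
```

```text
clock: 24.0
position: [637.3, -2.8, 123.1]
ee_rot: [0.398, 0.917, 0.0, 0.001]
contact_force: [-2.1, -2.3, 6.1]
gripper_width: 14.9
grasp_force: 60.3
insert -0.46712020634480583 dot 36.856839438330375 rib 36.89042410311843
(array([ 1.3, -0.1,  0.1]), array([ 0.1 ,  0.13, -0.08])) [-2.71254363 -3.34503295  5.77690619] [-0.83370163  0.57025849  0.05734585] [-0.001  0.    -0.    -0.002 -0.001  0.001]
```

```bash
python3 -m pendant '[[0,0,0,0,0,0,0],[0,0,0,0,0,0,0],[0,0,0,0,0,0,0],[0,0,0,0,0,0,0],[0,0,0,0,0,0,0]]'|egrep 'pos|cont'; python3 chk.py|head -1; python3 -c "
from bench import arm
print(arm.job_done())"
```

```text
position: [637.3, -2.8, 123.1]
contact_force: [-2.4, -2.3, 5.1]
insert -0.4677155860151488 dot 36.85921692318231 rib 36.89265055264608
the job is handed in; nothing more can be done
None
```

I pushed the reset button fully in with the screwdriver tip, laid the screwdriver back on the bench, and handed the job in with the gripper holding the lid seated at the jog dot (0.65 rad, steady), never on to the click.

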